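# Load the bifold-cover sample chest and clamp it shut

### The arm

A 6-joint arm with a two-finger parallel gripper is mounted at the origin on a cart in front of the work surface, level with it; the furniture and walls round the work are solid. World frame = base frame: x ahead of the robot, y to its left, z up, the work surface at z = 0. Lengths are in mm, angles in degrees, forces in N, time in s.
With the tool pointing down it reaches from about 350 to 725 mm from the base axis. Payload 4.3 kg.
Tool frame: the origin (TCP) lies at the very end of the fingers, on their centre line; the grasp point (between the pads) lies 19 mm behind it; z points along the fingers, y is the line along which they close (so a half turn about z gives the same grasp; the last joint's range is limited). The gripper opens to 85 mm and grips with 20 to 120 N. Pads are 22 mm wide; open, the fingers measure 114 mm over their backs; the gripper's body (76 mm by 85 mm) begins 54 mm behind the grasp point. The pads swing forward as they close: fully open they stand 13 mm farther back than shut.
Start: joints at [-75.59, 21.618, 4.641, 73.018, 0, 83.68], TCP at [203.539, -537.809, 231.329] pointing down, gripper open.
Joint ranges: [-156.06, 156.06], [-48.1, 94.91], [-58.44, 69.94], [-101.28, 121.22], [-78.64, 73.56], [-180, 180]. Speed limits (degrees/s): [147.25, 147.25, 180, 180, 180, 180].

### API

Orientations are given as a 3x3 rotation matrix whose columns are the frame's x, y, z axes.
In Python, from rig import robot gives the robot as it stands.
- The arm moves only by the tool tcp_steps, called as name([rows], argument=value, ...), one row to a line, values as JSON. Schema: {"type":"object","properties":{"segments":{"type":"array","items":{"type":"object","properties":{"pos":{"type":"array","items":{"type":"number"},"minItems":3,"maxItems":3},"r":{"type":"array","items":{"type":"number"},"minItems":3,"maxItems":3}},"additionalProperties":false},"minItems":1,"maxItems":12},"finger_gap":{"type":"number"},"only":{"type":"string"},"quiet":{"type":"boolean"},"lines":{"type":"string"}},"required":["segments"],"additionalProperties":false}. segments is a list of rows, 1 to 12 of them, each an object with the fields pos (a list: dx, dy, dz in units of 5 mm), r (a list: a rotation vector rx, ry, rz in units of 4 degrees); a field left out counts as zero; each row shifts and turns the commanded pose from where the row before left it, along the tool's axes as they then stand; what a row does not reach is not made up. A row lasts 1/10 s, in which the tool goes at most 50 mm and 8.59 degrees, less where a joint would pass 70% of its speed; a pose out of reach is approached as far as the arm can. finger_gap is the opening from 0.0 (shut) to 1.0 (fully open), set as the call begins (left out keeps the last). The fingers move at their own pace and stop on an object; the grip force is fixed at half the most. Time passes only in rows, so rows that do not move let the fingers close. The tool returns the time, the measured TCP pose, the force, the opening and the grip force at its end. only (a regular expression) keeps the lines of the reply that match it, lines (a string "A,B") keeps lines A to B, and quiet returns only ok. Input that does not fit is refused with a message, and nothing moves.
- robot.observe(): the state, without advancing time (a new reading comes with each control period).
- robot.capture(name): name is "scene" or "top" or "wrist"; returns the picture (384x512x3 uint8, red, green, blue); there is no depth.
- robot.camera_info(name): a dict with "fx", "fy", "cx", "cy" (pixels), "k1" (the pictures are not rectified: a ray, as slopes to the right and down, at radius r is drawn at 1 + k1 r^2 times it, then the intrinsics apply), "eye" and "orientation" of the camera in the world. Camera axes: x right, y up, looking along -z (the intrinsics and any distortion apply to the point x, -y, -z); pixel columns grow to the right and rows downward; lengths in mm; the calibration is good to about 2 mm. A picture is of the moment at which its call begins: read the wrist's pose just before it. camera_info takes no time and is no camera call; for the wrist camera it gives the pose at the moment of the call.
- robot.job_done(): hands the job in; it is judged then, once.
The state is a dict: "time_s": time; "joint_positions": joint angles; "joint_velocities": joint speeds; "effort": joint torques, N m; "position": TCP position; "orientation": TCP orientation; "ft_force": force on the tool from outside, world axes, zero at the start; "moment": the same for the moment, N m; "width": opening from 0.0 (shut) to 1.0 (fully open); "finger_force": force on a finger pad.
Only numpy, scipy, OpenCV 4.12 (cv2) and the standard library are available. Lean on these libraries where they do the work, as an engineer would, in place of code of your own. Each camera call takes 0.05 s, during which the arm holds its last target. There are 200 camera calls.

### The job

Push the bifold cover of the white sample chest all the way back by its fold bar until both leaves stand stacked at the chest's left end, then stand every squat black-lidded sample jar standing beside the chest upright on the chest floor, one to a cell. When all are in, fold the cover down flat again, and only then swing both clamps fully across it. Leave the other things on the bench where they are.

Things in the scene. Friction and masses are not known exactly. Their poses are not given: they have to be found in the camera images.
- chest: White open-topped sample chest fixed to the bench, 181 (its x) x 286 (its y) x 78 mm high, walls and floor 8 mm thick: inside 165 x 270 mm, 70 mm deep. Origin: centre of its underside. Its +x points away from the robot, its +y to the robot's left. A grey bifold cover of two leaves lies over it.
- cell_0 (a point): Centre of the floor of the chest's front right cell, at chest x = -42.5, y = -70, z = 8 mm. Grey dividers, 6 mm thick and 18 mm high above the floor, make four alike cells for one jar each, 79 mm (x) by 72 mm (y) clear; the strips of floor between and beside the cells along y are too narrow for a jar. A jar in a cell stays below the shut cover.
- cell_1 (a point): The same point of the back right cell, chest x = +42.5, y = -70 mm.
- cell_2 (a point): The same point of the front left cell, chest x = -42.5, y = +29 mm.
- cell_3 (a point): The same point of the back left cell, chest x = +42.5, y = +29 mm.
- cover_hinge (a point): Middle of the hinge axis of the cover's first leaf, along the chest's x at its +y end: chest y = +143, z = 78 mm. Both leaves are 143 mm long, 177 mm wide, 8 mm thick. The second hangs on the first at the fold; its free edge runs in tracks at rim height along the chest's long sides. They move as one: the fold rises and both leaves collapse towards the +y end.
- cover (a joint): Angle a of the cover's first leaf over level (rad): 0 = flat, shut; 1.45 = end stop, leaves stacked nearly upright at the +y end; starts ajar at 0.5 to 0.75. Fold axis at chest y = 143 - 143 cos(a), z = 78 + 143 sin(a) mm; free edge at y = 143 - 286 cos(a) mm. Stiff: stays where it is left, needs up to about 8 N at the fold bar.
- bar_mid (a point): Centre of the steel push bar on the fold: round, 14 mm thick, 90 mm long along the chest's x, always 38 mm straight above the fold axis (it never tilts), on two thin uprights 38 mm either side of its middle. It can be pushed sideways along the chest's y, pinched from above across its 14 mm, or pressed down.
- clamp_l (a joint): Left swing clamp (rad): flat steel arm 70 mm long on a vertical pivot in front of the chest (chest x = -110.5, y = +71.5 mm). 0 = parked, arm pointing to the chest's -y (starts at 0 to 0.25); grows counter-clockwise from above; 1.57 = across the first leaf, arm pointing to the chest's +x; stop at 1.6. Stays where it is left; under 1.5 N at the post.
- clamp_r (a joint): Right swing clamp, the same as the left one, pivot at chest x = -110.5, y = -71.5 mm; it holds down the second leaf.
- clamp_l_post (a point): Black upright post on the left clamp's arm, 14 mm thick, 55 mm from the pivot, standing from z = 96 to 132 mm; point: on its axis at z = 117 mm, 15 mm below its top.
- clamp_r_post (a point): The same point of the post on the right clamp's arm.
- jar_0: Squat white sample jar with a black screw lid, standing on the bench to the right of the chest at the start; all jars are alike; 58 mm across, lid 62 mm across from 34 to 52 mm height, 53 mm high overall, 0.12 to 0.21 kg. Origin: centre of its underside, z up. May be absent.
- jar_1: Squat white sample jar with a black screw lid, standing on the bench to the right of the chest at the start; all jars are alike; 58 mm across, lid 62 mm across from 34 to 52 mm height, 53 mm high overall, 0.12 to 0.21 kg. Origin: centre of its underside, z up. May be absent.
- jar_2: Squat white sample jar with a black screw lid, standing on the bench to the right of the chest at the start; all jars are alike; 58 mm across, lid 62 mm across from 34 to 52 mm height, 53 mm high overall, 0.12 to 0.21 kg. Origin: centre of its underside, z up. May be absent.
- jar_3: Squat white sample jar with a black screw lid, standing on the bench to the right of the chest at the start; all jars are alike; 58 mm across, lid 62 mm across from 34 to 52 mm height, 53 mm high overall, 0.12 to 0.21 kg. Origin: centre of its underside, z up. May be absent.
- wide_bottle: White wide-mouth bottle, 62 mm across, 102 mm high, at the right; not one of the jars. Bystander. Origin: centre of its underside.
- plate: Black and grey well plate, 86 x 128 x 32 mm, at the right. Bystander. Origin: centre of its underside.
- timer: White bench timer, 70 x 62 x 18 mm, near the front edge. Bystander. Origin: centre of its underside.
- marker: Marker pen, 135 mm long, 17 mm thick, at the front right. Bystander. Origin: centre of its underside.
- petri: Petri dish with lid, 60 mm across, 15 mm high, behind the jars. Bystander. Origin: centre of its underside.

How it is judged (in metres and radians):
On the way, in this order (a step that is already met when the one before it is completed fails the run):
1. the bifold cover is folded all the way back (angle over 1.3 rad) (value of joint cover above 1.3 rad), for 0.2 s.
2. every jar stands upright on the chest floor, let go, with the cover still back (over 1.2 rad) (x of jar_0 in the frame of chest between -0.075 and 0.075 m and y of jar_0 in the frame of chest between -0.13 and 0.13 m and z of each of jar_0, jar_1, jar_2, jar_3 in the frame of chest below 0.016 m and angle between each of jar_0, jar_1, jar_2, jar_3's own z axis and vertical below 0.15 rad and x of jar_1 in the frame of chest between -0.075 and 0.075 m and y of jar_1 in the frame of chest between -0.13 and 0.13 m and x of jar_2 in the frame of chest between -0.075 and 0.075 m and y of jar_2 in the frame of chest between -0.13 and 0.13 m and x of jar_3 in the frame of chest between -0.075 and 0.075 m and y of jar_3 in the frame of chest between -0.13 and 0.13 m and contact force between the fingers and jar_0 below 0.1 N and contact force between the fingers and jar_1 below 0.1 N and contact force between the fingers and jar_2 below 0.1 N and contact force between the fingers and jar_3 below 0.1 N and value of joint cover above 1.2 rad), for 0.2 s.
3. the cover is shut flat (under 0.07 rad) over the jars (x of jar_0 in the frame of chest between -0.075 and 0.075 m and y of jar_0 in the frame of chest between -0.13 and 0.13 m and z of each of jar_0, jar_1, jar_2, jar_3 in the frame of chest below 0.016 m and angle between each of jar_0, jar_1, jar_2, jar_3's own z axis and vertical below 0.15 rad and x of jar_1 in the frame of chest between -0.075 and 0.075 m and y of jar_1 in the frame of chest between -0.13 and 0.13 m and x of jar_2 in the frame of chest between -0.075 and 0.075 m and y of jar_2 in the frame of chest between -0.13 and 0.13 m and x of jar_3 in the frame of chest between -0.075 and 0.075 m and y of jar_3 in the frame of chest between -0.13 and 0.13 m and value of joint cover below 0.07 rad), for 0.2 s.
4. both clamps are swung across the shut cover (over 1.35 rad) (value of joint each of clamp_l, clamp_r above 1.35 rad and value of joint cover below 0.07 rad), for 0.2 s.
At the end, for the whole second after the job is handed in: Every jar stands upright (within 0.15 rad) on the chest floor, released; the cover is flat (under 0.07 rad) and both clamps are across it (over 1.35 rad) (all of step 4 and x of jar_0 in the frame of chest between -0.075 and 0.075 m and y of jar_0 in the frame of chest between -0.13 and 0.13 m and z of each of jar_0, jar_1, jar_2, jar_3 in the frame of chest below 0.016 m and angle between each of jar_0, jar_1, jar_2, jar_3's own z axis and vertical below 0.15 rad and x of jar_1 in the frame of chest between -0.075 and 0.075 m and y of jar_1 in the frame of chest between -0.13 and 0.13 m and x of jar_2 in the frame of chest between -0.075 and 0.075 m and y of jar_2 in the frame of chest between -0.13 and 0.13 m and x of jar_3 in the frame of chest between -0.075 and 0.075 m and y of jar_3 in the frame of chest between -0.13 and 0.13 m and contact force between the fingers and jar_0 below 0.1 N and contact force between the fingers and jar_1 below 0.1 N and contact force between the fingers and jar_2 below 0.1 N and contact force between the fingers and jar_3 below 0.1 N); the robot touches nothing.
It fails at once if a bystander is moved by more than 40 mm (distance of any of wide_bottle, plate, timer, marker, petri from where it was at the start of the episode above 0.04 m).
It fails at once if a clamp is swung across (over 1.2 rad) while the cover is still up (over 0.3 rad) (value of joint cover above 0.3 rad and value of joint any of clamp_l, clamp_r above 1.2 rad).
Of jar_0, jar_1, jar_2, jar_3 only 2 to 4 are there at a start; the rules pass over those that are not, and their reading is None.
At some moment in a run one of jar_0, jar_1, jar_2, jar_3 may be knocked a few centimetres aside while the robot is not near it.
It also fails if it takes over 210 s, if anything falls off the work surface, if the arm or the gripper's body presses on something with over 40 N, if the wrist force passes 120 N, or if a joint passes its speed limit or range.

## Working session

There is one attempt and no reset: what is moved stays moved. The work goes in short steps, Python scripts to look and compute and a tool call to move; the robot and the scene stay as the last step left them, time stands still between calls to the robot, and variables do not carry over. Pictures are saved under pics/ and viewed, at most 17 in all, crops included, and the job is handed in when it is done.

```bash
ls; mkdir -p pics
```

Run:
```python
from rig import robot
import cv2
s=robot.observe(); print(s['time_s'],s['position'],s['orientation'],s['width'])
for n in ['scene','top','wrist']:
    im=robot.capture(n); cv2.imwrite(f'pics/{n}0.png',im[:,:,::-1]); print(n,robot.camera_info(n))
```

```text
pics
rig.py
0.0 [ 203.36523751 -537.138196    230.34693953] [[ 9.35263422e-01  3.53952076e-01 -5.08404104e-04]
 [ 3.53952366e-01 -9.35261321e-01  1.99597414e-03]
 [ 2.30988499e-04 -2.04671244e-03 -9.99997879e-01]] 1.0003411169327545
scene {'fx': 428.91721020799145, 'fy': 428.91721020799145, 'cx': 258.03950599180746, 'cy': 188.50842156864894, 'k1': -0.0035143765003740487, 'eye': array([ -290.96385363, -1126.15210835,   708.5027641 ]), 'orientation': array([[ 0.72483718,  0.31001919, -0.61522286],
       [-0.68888485,  0.33521435, -0.64270445],
       [ 0.00698082,  0.88967378,  0.45654335]])}
top {'fx': 399.74628186635357, 'fy': 399.74628186635357, 'cx': 248.01392653322978, 'cy': 187.82840586237566, 'k1': -0.01165491324509413, 'eye': array([ 453.25091141, -219.46549659, 1282.79768401]), 'orientation': array([[ 0.01723335,  0.99673116, -0.07893033],
       [-0.9998101 ,  0.01789718,  0.0077106 ],
       [ 0.00909803,  0.07878247,  0.99685031]])}
wrist {'fx': 287.5473690300332, 'fy': 287.5473690300332, 'cx': 256.6118701263558, 'cy': 185.38715830152697, 'k1': -0.01905196153592151, 'eye': array([ 278.19194425, -510.10194325,  373.05103022]), 'orientation': array([[ 0.3548044 ,  0.88752886,  0.2939496 ],
       [-0.9349395 ,  0.33728267,  0.11012958],
       [-0.00140093, -0.31389955,  0.94945516]])}
```
View pics/top0.png

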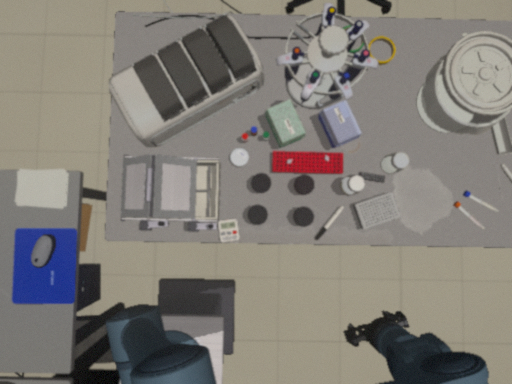

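View pics/scene0.png

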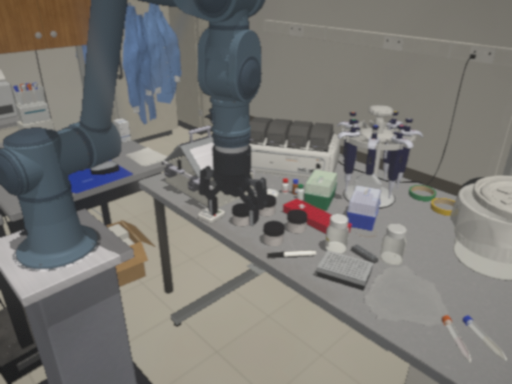

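Top view: four black-lidded jars near (261,183), (304,184), (257,214), (303,216). Chest spans (122–218, 157–222), with the fold near x≈153 and the clamps at its front. The petri dish is at (240,157), timer (229,230), bottle (353,184), marker (329,222) and plate (377,211). The scene view shows the same things, with the arm in front.

Create h.py:
```python
import numpy as np, cv2
from rig import robot
def ray(ci,px):
    u=np.array([(px[0]-ci['cx'])/ci['fx'],(px[1]-ci['cy'])/ci['fy']]); v=u.copy()
    for _ in range(8): v=u/(1+ci['k1']*(v@v))
    d=ci['orientation']@np.array([v[0],-v[1],-1]); return ci['eye'],d/np.linalg.norm(d)
def onplane(ci,px,z):
    e,d=ray(ci,px); return e+d*(z-e[2])/d[2]
def tri(a,b):  # two (ci,px)
    (p,d),(q,e)=ray(*a),ray(*b)
    A=np.stack([d,-e],1); t=np.linalg.lstsq(A,q-p,rcond=None)[0]
    x,y=p+d*t[0],q+e*t[1]; return (x+y)/2,np.linalg.norm(x-y)
def proj(ci,P):
    c=ci['orientation'].T@(np.asarray(P,float)-ci['eye']); v=np.array([c[0],-c[1]])/-c[2]
    v=v*(1+ci['k1']*(v@v)); return np.array([ci['cx']+ci['fx']*v[0],ci['cy']+ci['fy']*v[1]])
def tool(target,R=None,pos=None):
    s=robot.observe(); return s['orientation'].T@(np.asarray(target)-s['position'])
```

Run:
```python
from h import *
im=cv2.imread('pics/top0.png'); ci=robot.camera_info('top')
g=cv2.cvtColor(im,cv2.COLOR_BGR2GRAY)
m=(g<65).astype(np.uint8)
n,l,st,c=cv2.connectedComponentsWithStats(m)
for i in range(1,n):
    if 150<c[i][0]-0<400 and 145<c[i][1]<240 and st[i][4]>60: print(c[i].round(1),st[i],onplane(ci,c[i],52).round(1))
for p in [(122,157),(217,158),(218,222),(123,222)]: print(p,onplane(ci,p,78).round(0))
cv2.imwrite('pics/topc.png',cv2.resize(im[145:240,105:265],None,fx=5,fy=5,interpolation=cv2.INTER_CUBIC))
```

```text
[260.3 182.7] [251 174  19  18 267] [ 567.4 -266.7   52. ]
[303.2 184.4] [294 175  19  19 282] [ 564.3 -399.5   52. ]
[256.9 214.4] [248 206  19  18 264] [ 469.4 -257.6   52. ]
[302.5 216.2] [293 208  20  18 278] [ 466.3 -398.1   52. ]
(122, 157) [636. 155.  78.]
(217, 158) [ 638. -133.   78.]
(218, 222) [ 444. -140.   78.]
(123, 222) [439. 144.  78.]
```

View pics/topc.png

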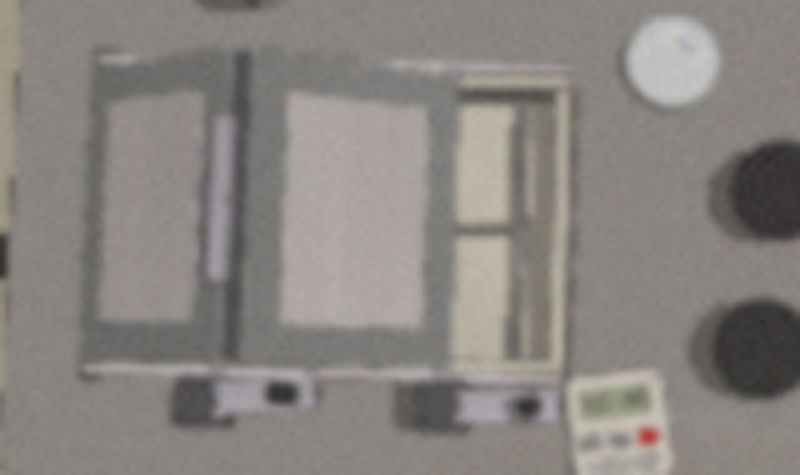

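The crop shows the chest rim from (82,375) to (572,72). The bar is at crop (220,197), both clamps are parked with their posts at (283,392) and (525,405), and the timer sits just right of the front corner. Next I'll take two wrist views.

Careful with the scale: shifts go in units of 5 mm and turns go in units of 4 degrees. That gives: -25 mm is -5, 25 mm is 5, 6.9 degrees is 1.725.

tcp_steps([
  {"r": [0, 0, 1.725]},
  {"r": [0, 0, 1.725]},
  {"r": [0, 0, 1.725]},
  {"pos": [5, -5, -2]},
  {"pos": [6, -7, -2]},
  {"pos": [6, -7, -2]},
  {"pos": [6, -7, -2]},
  {"pos": [6, -7, -2]},
  {"pos": [6, -7, -2]},
  {"pos": [5, -7, -2]},
  {"pos": [5, -6, -2]},
  {"pos": [4, -4, -2]},
])

```text
time_s: 1.35
position: [449.3, -250.3, 321.6]
orientation: [[1.0, 0.002, -0.0], [0.002, -1.0, 0.001], [-0.0, -0.001, -1.0]]
ft_force: [1.1, -0.5, -1.0]
width: 0.997
finger_force: 0.0
```

tcp_steps([
  {"pos": [2, 0, 0]},
  {},
  {},
  {},
])

```text
time_s: 1.75
position: [457.3, -253.5, 320.6]
orientation: [[1.0, -0.001, -0.001], [-0.001, -1.0, 0.0], [-0.001, -0.0, -1.0]]
ft_force: [-0.0, 0.0, -0.3]
width: 1.001
finger_force: 0.0
```

Create shot.py:
```python
import sys,pickle; from h import *
n,cam=sys.argv[1],(sys.argv[2:]+['wrist'])[0]
ci=robot.camera_info(cam); im=robot.capture(cam); s=robot.observe()
cv2.imwrite(f'pics/{n}.png',im[:,:,::-1]); pickle.dump(ci,open(f'pics/{n}.pkl','wb')); print(n,s['position'].round(1),s['time_s'])
```

```bash
python3 shot.py w1
```

```text
w1 [ 457.4 -253.5  320.8] 1.8
```

tcp_steps([
  {"pos": [0, -4, 0]},
  {"pos": [0, -6, 0]},
  {"pos": [0, -8, 0]},
  {"pos": [0, -8, 0]},
  {"pos": [0, -6, 0]},
  {"pos": [0, -4, 0]},
  {},
  {},
  {},
])

```text
time_s: 2.7
position: [458.2, -73.9, 321.2]
orientation: [[1.0, -0.001, -0.0], [-0.001, -1.0, -0.001], [-0.0, 0.001, -1.0]]
ft_force: [0.0, -0.5, -0.3]
width: 1.004
finger_force: 0.0
```

```bash
python3 shot.py w2
```

```text
w2 [458.3 -73.9 321.2] 2.75
```

View pics/w1.png

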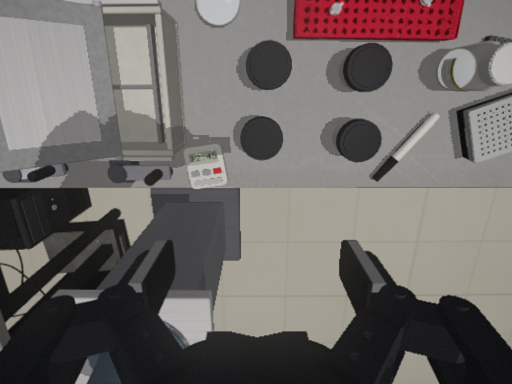

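View pics/w2.png

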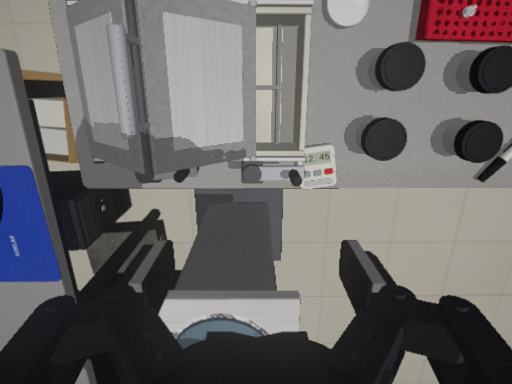

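w1: lids at about (269,65), (368,67), (262,138) and (359,140), with the chest's right end at top left. w2: bar from (118,28) to (129,132), fold line at about (135–145), right wall at about x=303, posts at (180,173) and (296,178). I'll enlarge the chest part to pick its corners.

Run:
```python
from h import *
import pickle
im=cv2.imread('pics/w2.png'); cv2.imwrite('pics/w2c.png',cv2.resize(im[0:200,60:340],None,fx=2.8,fy=2.8,interpolation=cv2.INTER_CUBIC))
C={}
for n,ylim in (('w1',170),('w2',170)):
    g=cv2.cvtColor(cv2.imread(f'pics/{n}.png'),cv2.COLOR_BGR2GRAY); m=(g[:ylim]<60).astype(np.uint8)
    k,l,st,c=cv2.connectedComponentsWithStats(m)
    C[n]=[c[i] for i in range(1,k) if 900<st[i][4]<3000 and st[i][0]>200]; print(n,np.round(C[n],1).tolist(),[st[i].tolist() for i in range(1,k) if st[i][4]>400])
c1,c2=[pickle.load(open(f'pics/{n}.pkl','rb')) for n in ('w1','w2')]
for a in C['w1']:
    for b in C['w2']:
        P,e=tri((c1,a),(c2,b))
        if e<6 and 0<P[2]<100: print(P.round(1),round(e,1), onplane(c1,a,45).round(1))
```

```text
w1 [[268.2, 64.8], [367.0, 67.0], [261.1, 137.6], [358.0, 139.8]] [[246, 41, 45, 49, 1720], [343, 43, 49, 49, 1861], [457, 93, 55, 66, 444], [241, 117, 42, 42, 1401], [336, 119, 45, 43, 1488]]
w2 [[399.4, 66.3], [491.8, 70.0], [383.1, 138.5], [477.8, 141.0]] [[416, 0, 96, 43, 587], [375, 42, 50, 49, 1885], [469, 46, 43, 47, 1715], [23, 80, 42, 19, 664], [361, 118, 46, 42, 1512], [453, 120, 50, 43, 1628]]
[ 570.2 -270.4   42.6] 0.1 [ 569.9 -270.3   45. ]
[ 567.9 -409.    31.5] 1.0 [ 567.5 -404.2   45. ]
[ 471.4 -261.1   42.7] 0.0 [ 471.7 -261.1   45. ]
[ 468.4 -403.    43.5] 0.1 [ 468.7 -402.5   45. ]
```

View pics/w2c.png

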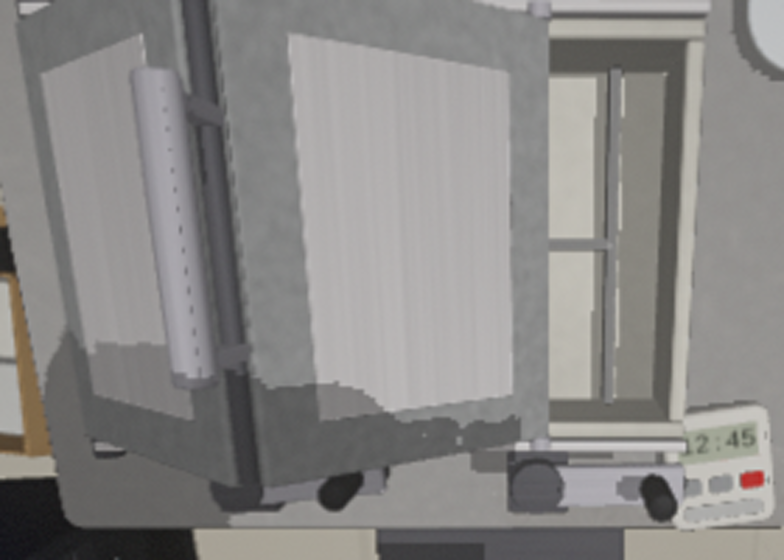

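w2c: right wall top between x=688 and 703 (back) and 670 and 690 (front). Front wall strip at rows 422–437, back strip at rows 18–40. Bar runs from (155,70) to (195,382); post tops near (326,503) and (665,512).

Run:
```python
from h import *
import pickle
c2=pickle.load(open('pics/w2.pkl','rb')); ct=robot.camera_info('top')
f=lambda p:(p[0]/2.8+60,p[1]/2.8)
t=lambda p:(105+p[0]/5,145+p[1]/5)
for nm,p in dict(backR=(703,18),backRin=(688,40),frontR=(686,437),frontRin=(671,422)).items(): print(nm,onplane(c2,f(p),78).round(1))
print('top');
for p in [(572,72),(566,370),(82,375),(97,55)]: print(onplane(ct,t(p),78).round(1))
print('corner tri',tri((c2,f((703,18))),(ct,t((571,75)))),tri((c2,f((686,437))),(ct,t((565,370)))))
print('bar',tri((c2,f((174,226))),(ct,t((220,197)))))
print('bar ends',tri((c2,f((155,70))),(ct,t((226,114)))),tri((c2,f((195,382))),(ct,t((216,280)))))
print('postL',tri((c2,f((327,501))),(ct,t((280,393)))),'R',tri((c2,f((663,510))),(ct,t((525,406)))))
print([onplane(c2,f(p),132).round(1) for p in((327,501),(663,510))])
```

```text
backR [ 632.9 -139.5   78. ]
backRin [ 624.6 -133.6   78. ]
frontR [ 452.8 -141.4   78. ]
frontRin [ 460.2 -133.8   78. ]
top
[ 633.7 -140.3   78. ]
[ 453.1 -140.9   78. ]
[445.  149.3  78. ]
[638.9 148.3  78. ]
corner tri (array([ 632.26482875, -139.62459502,   78.54277486]), np.float64(0.9904658843757057)) (array([ 453.32407141, -140.67384587,   81.37877128]), np.float64(0.5207404530767622))
bar (array([545.22443406,  42.28616043, 196.83371268]), np.float64(3.017416723848457))
bar ends (array([588.15935377,  37.53815003, 207.92052935]), np.float64(0.48651642307264964)) (array([498.32288171,  41.65978659, 199.43098952]), np.float64(0.24918095316093705))
postL (array([437.443345  ,  19.31995761, 135.07188344]), np.float64(1.8938345621722716)) R (array([ 432.90539818, -122.53777069,  135.26296599]), np.float64(2.1720940921792424))
[array([436.7,  21.2, 132. ]), array([ 432.6, -123.9,  132. ])]
```

Converted, 12 mm is 2.4, 10 mm is 2.

tcp_steps([
  {"pos": [2, -3, 0]},
  {"pos": [4, -5, 2]},
  {"pos": [4, -5, 3]},
  {"pos": [4, -5, 3]},
  {"pos": [3, -4, 3]},
  {"pos": [0, -0.6, 1.2]},
  {"pos": [0, 0, 3]},
  {"pos": [0, 0, 4]},
  {"pos": [0, 0, 4]},
  {"pos": [0, 0, 2.4]},
  {},
], finger_gap=0.6)

```text
time_s: 3.85
position: [541.7, 39.4, 191.7]
orientation: [[1.0, -0.001, -0.004], [-0.001, -1.0, -0.0], [-0.004, 0.0, -1.0]]
ft_force: [-0.5, 0.5, 0.5]
width: 0.6
finger_force: 0.0
```

```bash
python3 shot.py w3
```

```text
w3 [542.5  39.6 193. ] 3.9
```

tcp_steps([
  {},
  {},
  {},
  {},
  {},
  {},
  {},
  {},
], finger_gap=0.0)

```text
time_s: 4.7
position: [544.1, 38.6, 194.7]
orientation: [[1.0, -0.0, 0.002], [-0.0, -1.0, -0.004], [0.002, 0.004, -1.0]]
ft_force: [-0.6, -4.1, 3.6]
width: 0.141
finger_force: 58.4
```

tcp_steps([
  {"pos": [0, -1.46, -1.52]},
  {"pos": [0, -1.7, -1.52]},
  {"pos": [0, -1.82, -1.38]},
  {"pos": [0, -1.92, -1.24]},
  {"pos": [0, -2.02, -1.08]},
  {"pos": [0, -2.1, -0.92]},
  {"pos": [0, -2.16, -0.74]},
  {"pos": [0, -2.22, -0.56]},
  {"pos": [0, -2.24, -0.4]},
  {},
  {},
])

```text
time_s: 5.8
position: [543.7, 100.2, 237.1]
orientation: [[0.999, 0.049, -0.003], [0.049, -0.998, 0.032], [-0.002, -0.032, -0.999]]
ft_force: [10.8, 9.1, -23.9]
width: 0.136
finger_force: 60.6
```

tcp_steps([
  {},
  {},
  {},
  {},
])

```text
time_s: 6.2
position: [543.7, 100.2, 237.1]
orientation: [[0.999, 0.049, -0.003], [0.049, -0.998, 0.032], [-0.002, -0.032, -0.999]]
ft_force: [11.2, 10.3, -23.0]
width: 0.136
finger_force: 60.6
```

```bash
python3 -c "
from h import *
s=robot.observe();print(s['joint_positions'].round(1),s['effort'].round(1),s['moment'].round(2))"; python3 shot.py s4 scene;python3 shot.py w4
```

Run:
```python
import cv2,numpy as np
a=cv2.imread('pics/s4.png')[80:260,60:340];b=cv2.imread('pics/w4.png')
cv2.imwrite('pics/c4.png',np.hstack([cv2.resize(a,(448,288)),cv2.resize(b,(348,288))]))
```

```text
[  2.8  18.9   1.5  72.7   1.8 180. ] [ -3.4 -56.5  30.3   5.2  -2.1  -0.5] [ 1.42 -2.34 -0.86]
s4 [543.7 100.2 237.1] 6.25
w4 [543.7 100.2 237.1] 6.3
```

View pics/c4.png

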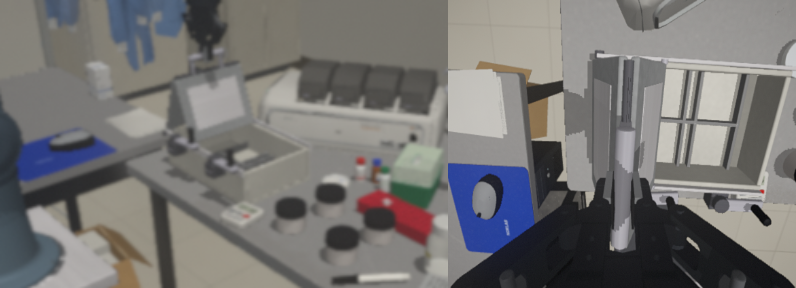

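Joint 6 has run into its 180° limit. The cover is up at about 1.25 rad. I'll let go, lift, turn the tool a half turn the other way, then regrip.

tcp_steps([
  {},
  {},
  {},
  {},
  {},
], finger_gap=0.5)

```text
time_s: 6.8
position: [542.9, 97.1, 241.4]
orientation: [[0.999, 0.048, -0.0], [0.048, -0.999, 0.026], [0.001, -0.026, -1.0]]
ft_force: [1.1, -0.5, -0.6]
width: 0.498
finger_force: 0.0
```

tcp_steps([
  {"pos": [0, 0, -2]},
  {"pos": [0, 0, -4]},
  {"pos": [0, 0, -4]},
  {"pos": [0, 0, -2]},
  {"r": [0, 0, -1.25]},
  {"r": [0, 0, -2.125]},
  {"r": [0, 0, -2.125]},
  {"r": [0, 0, -2.125]},
  {"r": [0, 0, -2.125]},
  {"r": [0, 0, -2.125]},
  {"r": [0, 0, -2.125]},
  {"r": [0, 0, -2.125]},
])

```text
time_s: 8.0
position: [542.8, 95.6, 301.0]
orientation: [[0.381, 0.925, -0.001], [0.924, -0.38, 0.026], [0.023, -0.011, -1.0]]
ft_force: [-0.3, 0.8, 0.3]
width: 0.497
finger_force: 0.0
```

tcp_steps([
  {"r": [0, 0, -2.125]},
  {"r": [0, 0, -2.125]},
  {"r": [0, 0, -2.125]},
  {"r": [0, 0, -2.125]},
  {"r": [0, 0, -2.125]},
  {"r": [0, 0, -2.125]},
  {"r": [0, 0, -2.125]},
  {"r": [0, 0, -2.125]},
  {"r": [0, 0, -2.125]},
  {"r": [0, 0, -2.125]},
  {},
  {},
])

```text
time_s: 9.2
position: [542.8, 95.6, 300.9]
orientation: [[-0.884, 0.468, -0.001], [0.468, 0.884, 0.026], [0.013, 0.022, -1.0]]
ft_force: [-0.3, -0.2, -0.5]
width: 0.501
finger_force: 0.0
```

Converted, 18 mm is 3.6, 6 mm is 1.2, -8.5 degrees is -2.125.

tcp_steps([
  {"r": [0, 0, -2.125]},
  {"r": [0, 0, -2.125]},
  {"r": [0, 0, -2.125]},
  {"r": [0, 0, -0.6]},
  {"r": [0.375, 0, 0]},
  {"pos": [0, 0.8, 0]},
  {"pos": [0, 0, 3]},
  {"pos": [0, 0, 5]},
  {"pos": [0, 0, 3.6]},
  {"pos": [0, 0, 1.2]},
  {},
  {},
])

```text
time_s: 10.4
position: [543.1, 99.8, 237.7]
orientation: [[-1.0, -0.003, -0.0], [-0.003, 1.0, -0.001], [0.0, -0.001, -1.0]]
ft_force: [0.5, 0.6, 0.3]
width: 0.497
finger_force: 0.0
```

tcp_steps([
  {},
  {},
  {},
  {},
  {},
], finger_gap=0.0)

```text
time_s: 10.9
position: [543.4, 99.5, 237.9]
orientation: [[-1.0, -0.003, 0.001], [-0.003, 1.0, -0.001], [-0.001, -0.001, -1.0]]
ft_force: [-0.4, 0.0, 5.7]
width: 0.142
finger_force: 58.5
```

tcp_steps([
  {"pos": [0, 1.4, -0.46]},
  {"pos": [0, 1.4, -0.4]},
  {"pos": [0, 1.4, -0.3]},
  {"pos": [0, 1.4, -0.2]},
  {"pos": [0, 0.6, 0]},
  {},
  {},
  {},
])

```text
time_s: 11.7
position: [543.5, 129.9, 244.9]
orientation: [[-1.0, -0.003, 0.002], [-0.003, 1.0, -0.003], [-0.002, -0.003, -1.0]]
ft_force: [0.5, -6.3, 7.2]
width: 0.138
finger_force: 59.1
```

Converted, -15 mm is -3, -20 mm is -4.

tcp_steps([
  {},
  {},
  {},
  {},
  {"pos": [0, 0, -2]},
  {"pos": [0, 0, -4]},
  {"pos": [0, 0, -4]},
  {"pos": [0, 0, -3]},
], finger_gap=0.4)

```text
time_s: 12.5
position: [542.9, 130.8, 310.5]
orientation: [[-1.0, -0.003, 0.0], [-0.003, 1.0, -0.0], [-0.0, -0.0, -1.0]]
ft_force: [-0.8, -0.2, -0.2]
width: 0.406
finger_force: 0.0
```

tcp_steps([
  {"pos": [0, -4, 0]},
  {"pos": [0.4, -7, 0]},
  {"pos": [0.4, -9, 0]},
  {"pos": [0.4, -9, 0]},
  {"pos": [0.6, -9, 0]},
  {"pos": [0.6, -9, 0]},
  {"pos": [0.6, -9, 0]},
  {"pos": [0.6, -9, 0]},
  {"pos": [0.6, -9, 0]},
  {"pos": [0.4, -9, 0]},
  {"pos": [0, -6, 0]},
  {"pos": [0, -3, 0]},
], finger_gap=1.0)

```text
time_s: 13.7
position: [520.6, -332.4, 308.9]
orientation: [[-1.0, -0.0, -0.001], [-0.0, 1.0, -0.001], [0.001, -0.001, -1.0]]
ft_force: [0.3, -0.2, -0.5]
width: 1.0
finger_force: 0.0
```

tcp_steps([
  {},
  {},
  {},
])

```text
time_s: 14.0
position: [521.4, -328.2, 309.4]
orientation: [[-1.0, -0.004, -0.001], [-0.004, 1.0, -0.0], [0.001, -0.0, -1.0]]
ft_force: [0.6, 0.5, -0.1]
width: 1.0
finger_force: 0.0
```

Create jars.py:
```python
import sys,pickle; from h import *
ci=robot.camera_info('wrist'); im=robot.capture('wrist')[:,:,::-1]; s=robot.observe(); n=sys.argv[1]
cv2.imwrite(f'pics/{n}.png',im); pickle.dump(ci,open(f'pics/{n}.pkl','wb')); print(s['position'].round(1),s['time_s'])
ct=robot.camera_info('top'); it=robot.capture('top')[:,:,::-1]; cv2.imwrite(f'pics/{n}t.png',it)
def blobs(im,lo,hi):
    m=(cv2.cvtColor(np.ascontiguousarray(im),cv2.COLOR_BGR2GRAY)<60).astype(np.uint8); k,l,st,c=cv2.connectedComponentsWithStats(m)
    return [(c[i],st[i]) for i in range(1,k) if lo<st[i][4]<hi and .6<st[i][2]/st[i][3]<1.7 and st[i][4]>.6*st[i][2]*st[i][3]]
T=[onplane(ct,c,50) for c,_ in blobs(it,150,400)]; T=[t for t in T if 380<t[0]<680 and -500<t[1]<140]
print('top',np.round(T,1).tolist())
for c,st in blobs(im,700,4000):
    P=onplane(ci,c,45); print('wrist',c.round(),st.tolist(),P.round(1),'tool delta',(s['orientation'].T@(P-s['position'])).round(1))
```

```bash
python3 jars.py j1
```

```text
[ 521.4 -328.2  309.4] 14.05
top [[566.1, -266.7, 50.0]]
wrist [497.  16.] [480, 0, 32, 32, 946] [346.4 -25.7  45. ] tool delta [173.4 303.4 264.4]
wrist [306. 114.] [284, 92, 46, 45, 1623] [ 469.9 -261.1   45. ] tool delta [ 51.   67.4 264.4]
wrist [296. 181.] [276, 161, 42, 41, 1353] [ 567.4 -270.6   45. ] tool delta [-46.5  57.5 264.3]
```

View pics/j1.png

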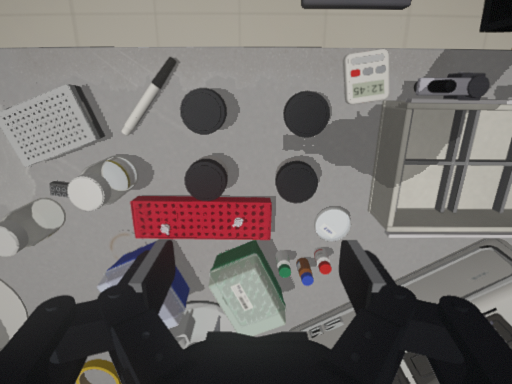

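j1: four lids at (203,110), (306,114), (206,180), (296,181). The chest's right end with open cells is at (370–512, 97–235). The cover is up and nothing has been disturbed. Taking jar A (back left one).

Converted, 30 mm is 6, -10 mm is -2.

tcp_steps([
  {"pos": [-1.4, 1.8, 4]},
  {"pos": [-3, 4, 6]},
  {"pos": [-3, 4, 6]},
  {"pos": [-2, 2, 8]},
  {"pos": [0, 0, 8]},
  {"pos": [0, 0, 8]},
  {"pos": [0, 0, 7]},
  {"pos": [0, 0, 5]},
  {"pos": [0, 0, 3.4]},
  {"pos": [0, 0, 2]},
  {},
  {},
], finger_gap=1.0)

```text
time_s: 15.3
position: [568.2, -270.4, 22.7]
orientation: [[-1.0, -0.004, -0.0], [-0.004, 1.0, -0.001], [0.0, -0.001, -1.0]]
ft_force: [-0.4, -0.3, -0.5]
width: 1.0
finger_force: 0.0
```

tcp_steps([
  {},
  {},
  {},
  {},
  {},
  {},
], finger_gap=0.0)

```text
time_s: 15.9
position: [569.0, -271.2, 23.7]
orientation: [[-1.0, -0.003, 0.002], [-0.003, 1.0, -0.002], [-0.002, -0.002, -1.0]]
ft_force: [-0.3, -0.6, 6.7]
width: 0.705
finger_force: 65.5
```

Converted, 30 mm is 6, 20 mm is 4.

tcp_steps([
  {"pos": [0, 0, -2]},
  {"pos": [0, 0, -5]},
  {"pos": [0, 0, -8]},
  {"pos": [0, 0, -8]},
  {"pos": [1, 4, -8]},
  {"pos": [2, 6, -8]},
  {"pos": [2, 8, -7]},
  {"pos": [2, 8, -2]},
  {"pos": [2, 8, 0]},
  {"pos": [2, 8, 0]},
  {"pos": [1.8, 4, 0]},
  {"pos": [1, 2.2, 0]},
])

```text
time_s: 17.1
position: [497.8, -31.4, 258.8]
orientation: [[-1.0, -0.005, -0.002], [-0.005, 1.0, -0.001], [0.002, -0.0, -1.0]]
ft_force: [0.6, -1.2, -1.1]
width: 0.705
finger_force: 65.3
```

tcp_steps([
  {},
  {},
  {},
])

```text
time_s: 17.4
position: [499.6, -34.3, 258.2]
orientation: [[-1.0, -0.002, -0.001], [-0.002, 1.0, -0.001], [0.001, -0.001, -1.0]]
ft_force: [0.8, -1.0, -1.4]
width: 0.704
finger_force: 65.3
```

```bash
python3 shot.py c1
```

```text
c1 [499.6 -34.3 258.1] 17.45
```

View pics/c1.png

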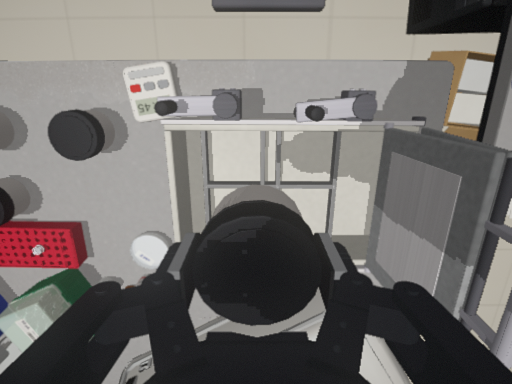

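c1: the divider cross row is at v≈184, and the y-dividers cross it at u≈207, 264, 278 and 335. Inner right wall is at u≈190, and the held jar hangs straight.

Run:
```python
from h import *
import pickle
c=pickle.load(open('pics/c1.pkl','rb'))
for u,y in ((207,-109),(264,-31),(278,-10),(335,68)):
    P=onplane(c,(u,184),26); print(P.round(1),(P[1]-y).round(1))
print([onplane(c,p,78).round(1) for p in ((168,126),(188,129),(424,122))])
```

```text
[ 540.2 -103.6   26. ] 5.4
[540.  -25.5  26. ] 5.5
[539.9  -6.3  26. ] 3.7
[539.7  71.9  26. ] 3.9
[array([ 455.7, -134.1,   78. ]), array([ 459. , -112.1,   78. ]), array([450.3, 149.8,  78. ])]
```

tcp_steps([
  {"pos": [-2, 1.6, 0]},
  {"pos": [-4, 3.2, 2]},
  {"pos": [-5, 4, 4]},
  {"pos": [-4, 3.2, 6]},
  {"pos": [-2, 1.4, 7]},
  {"pos": [0, 0, 7]},
  {"pos": [0, 0, 7]},
  {"pos": [0, 0, 5]},
  {"pos": [0, 0, 3]},
  {"pos": [0, 0, 2]},
  {"pos": [0, 0, 1]},
  {},
])

```text
time_s: 18.65
position: [583.9, 34.0, 37.8]
orientation: [[-1.0, -0.003, -0.002], [-0.003, 1.0, -0.0], [0.002, -0.0, -1.0]]
ft_force: [0.0, -0.9, -1.2]
width: 0.701
finger_force: 65.3
```

tcp_steps([
  {"pos": [0, 0, 0.6]},
  {"pos": [0, 0, 0.4]},
  {},
  {},
])

```text
time_s: 19.05
position: [583.9, 34.0, 33.5]
orientation: [[-1.0, -0.003, -0.001], [-0.003, 1.0, -0.001], [0.001, -0.001, -1.0]]
ft_force: [0.0, 0.7, -1.6]
width: 0.709
finger_force: 65.3
```

tcp_steps([
  {"pos": [0, 0, 0.3]},
  {},
])

```text
time_s: 19.25
position: [583.8, 34.0, 31.7]
orientation: [[-1.0, -0.003, -0.001], [-0.003, 1.0, -0.001], [0.001, -0.001, -1.0]]
ft_force: [0.1, -0.1, -0.9]
width: 0.705
finger_force: 65.5
```

tcp_steps([
  {},
  {},
  {},
  {"pos": [0, 0, -2]},
  {"pos": [0, 0, -5]},
  {"pos": [0, 0, -8]},
  {"pos": [0, 0, -9]},
  {"pos": [0, 0, -9]},
  {"pos": [1, -3, -8]},
  {"pos": [2, -6, -5]},
  {"pos": [2, -8, -4]},
  {"pos": [2, -9, -3]},
], finger_gap=1.0)

```text
time_s: 20.45
position: [549.6, -96.3, 299.4]
orientation: [[-1.0, -0.006, 0.002], [-0.006, 1.0, -0.001], [-0.002, -0.001, -1.0]]
ft_force: [1.3, -0.7, 0.1]
width: 1.003
finger_force: 0.0
```

tcp_steps([
  {"pos": [2, -9, 0]},
  {"pos": [2, -9, 0]},
  {"pos": [2, -9, 0]},
  {"pos": [1, -8, 0]},
  {"pos": [0, -4, 0]},
  {"pos": [0, -2, 0]},
  {},
  {},
])

```text
time_s: 21.25
position: [515.2, -300.0, 297.1]
orientation: [[-1.0, -0.004, -0.001], [-0.004, 1.0, 0.0], [0.001, 0.0, -1.0]]
ft_force: [0.6, 0.2, -1.2]
width: 1.004
finger_force: 0.0
```

```bash
sed -i 's/<60)/<52)/' jars.py; python3 jars.py j2
```

```text
[ 515.3 -299.7  297.2] 21.3
top []
wrist [494.  16.] [474, 0, 38, 33, 1160] [343.6  -9.8  45. ] tool delta [170.1 290.8 252.3]
wrist [484. 200.] [459, 178, 50, 44, 1609] [585.2  37.6  45. ] tool delta [-71.7 337.  252.1]
```

View pics/j2.png

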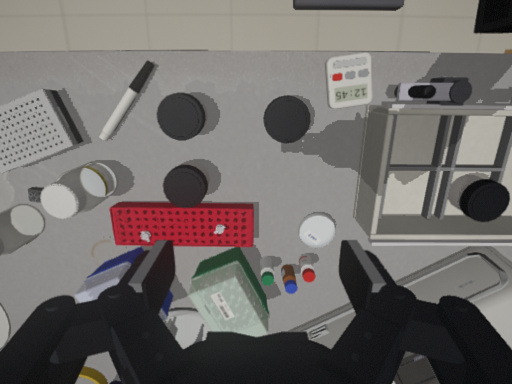

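Run:
```python
from h import *
import pickle
im=cv2.imread('pics/j2.png');ci=pickle.load(open('pics/j2.pkl','rb')); g=cv2.medianBlur(cv2.cvtColor(im,cv2.COLOR_BGR2GRAY),5)
for t in (40,45,50,55,60,65):
    k,l,st,c=cv2.connectedComponentsWithStats((g<t).astype(np.uint8))
    print(t,[(c[i].round().tolist(),st[i].tolist(),onplane(ci,c[i],45).round(1).tolist()) for i in range(1,k) if st[i][4]>600 and 140<st[i][0]<480 and st[i][1]<220])
```

```text
40 [([494.0, 16.0], [475, 0, 37, 33, 1145], [343.5, -9.6, 45.0]), ([484.0, 200.0], [460, 180, 49, 41, 1562], [585.3, 37.6, 45.0])]
45 [([494.0, 16.0], [475, 0, 37, 33, 1151], [343.5, -9.7, 45.0]), ([484.0, 200.0], [460, 179, 49, 43, 1576], [585.3, 37.6, 45.0])]
50 [([494.0, 16.0], [475, 0, 37, 33, 1157], [343.6, -9.7, 45.0]), ([190.0, 191.0], [167, 165, 41, 42, 862], [573.7, -398.2, 45.0]), ([484.0, 200.0], [460, 179, 49, 43, 1594], [585.0, 37.6, 45.0])]
55 [([494.0, 16.0], [475, 0, 37, 33, 1159], [343.6, -9.8, 45.0]), ([455.0, 91.0], [429, 78, 42, 27, 606], [431.4, -40.5, 45.0]), ([288.0, 119.0], [265, 96, 45, 47, 1579], [470.4, -259.8, 45.0]), ([484.0, 200.0], [459, 179, 50, 43, 1617], [585.2, 37.6, 45.0])]
60 [([494.0, 16.0], [475, 0, 37, 33, 1161], [343.6, -9.8, 45.0]), ([455.0, 91.0], [429, 78, 43, 27, 637], [431.6, -40.3, 45.0]), ([181.0, 116.0], [158, 94, 47, 46, 1690], [467.0, -402.7, 45.0]), ([287.0, 119.0], [264, 96, 46, 47, 1672], [469.9, -260.7, 45.0]), ([484.0, 199.0], [459, 172, 50, 50, 1678], [584.1, 37.8, 45.0])]
65 [([494.0, 16.0], [475, 0, 37, 33, 1163], [343.6, -9.8, 45.0]), ([455.0, 91.0], [429, 78, 43, 27, 654], [431.4, -40.7, 45.0]), ([181.0, 116.0], [158, 93, 47, 47, 1742], [466.6, -402.9, 45.0]), ([287.0, 119.0], [264, 96, 46, 47, 1684], [469.8, -260.9, 45.0]), ([484.0, 199.0], [459, 172, 50, 50, 1702], [584.0, 37.8, 45.0])]
```

j2: jars stand unmoved at (181,116), (287,119), (186,185); the first jar sits in the back left cell at (484,200). Taking jar C to cell 2.

Careful with the scale: shifts go in units of 5 mm and turns go in units of 4 degrees. That gives: 40 mm is 8, 12 mm is 2.4.

tcp_steps([
  {"pos": [1.6, 1.4, 4]},
  {"pos": [3, 2.4, 6]},
  {"pos": [3, 2.4, 6]},
  {"pos": [1.4, 1.6, 7]},
  {"pos": [0, 0, 8]},
  {"pos": [0, 0, 7]},
  {"pos": [0, 0, 6]},
  {"pos": [0, 0, 5]},
  {"pos": [0, 0, 3.6]},
  {"pos": [0, 0, 2.2]},
  {},
  {},
], finger_gap=1.0)

```text
time_s: 22.55
position: [470.1, -262.2, 23.7]
orientation: [[-1.0, -0.004, -0.0], [-0.004, 1.0, -0.001], [0.0, -0.001, -1.0]]
ft_force: [-0.2, -0.2, 0.4]
width: 0.998
finger_force: 0.0
```

tcp_steps([
  {},
  {},
  {},
  {},
  {},
  {},
], finger_gap=0.0)

```text
time_s: 23.15
position: [470.8, -263.0, 24.7]
orientation: [[-1.0, -0.003, 0.002], [-0.003, 1.0, -0.002], [-0.002, -0.002, -1.0]]
ft_force: [-0.7, 0.9, 5.9]
width: 0.707
finger_force: 64.4
```

tcp_steps([
  {"pos": [0, 0, -2]},
  {"pos": [0, 0, -5]},
  {"pos": [0, 0, -8]},
  {"pos": [0, 0, -9]},
  {"pos": [0, 2, -8]},
  {"pos": [-0.6, 5, -5]},
  {"pos": [-0.8, 8, -2]},
  {"pos": [-1, 9, 0]},
  {"pos": [-1, 9, 0]},
  {"pos": [-1, 9, 0]},
  {"pos": [-0.8, 8, 0]},
  {"pos": [-0.6, 6, 0]},
])

```text
time_s: 24.35
position: [497.5, 20.1, 218.6]
orientation: [[-1.0, -0.005, -0.001], [-0.005, 1.0, -0.0], [0.001, -0.0, -1.0]]
ft_force: [0.4, -1.1, -1.4]
width: 0.704
finger_force: 65.2
```

tcp_steps([
  {"pos": [0, 2, 0]},
  {"pos": [0, 0.8, 0]},
  {},
  {},
  {},
])

```text
time_s: 24.85
position: [497.9, 30.6, 217.8]
orientation: [[-1.0, -0.001, -0.001], [-0.001, 1.0, -0.001], [0.001, -0.001, -1.0]]
ft_force: [0.5, -0.4, -2.0]
width: 0.701
finger_force: 65.3
```

tcp_steps([
  {"pos": [-0.3, 0.48, 3]},
  {"pos": [0, 0, 6]},
  {"pos": [0, 0, 8]},
  {"pos": [0, 0, 8]},
  {"pos": [0, 0, 5.6]},
  {"pos": [0, 0, 3]},
  {"pos": [0, 0, 1.8]},
  {"pos": [0, 0, 1]},
  {"pos": [0, 0, 0.4]},
  {},
  {},
])

```text
time_s: 25.95
position: [500.0, 34.0, 34.6]
orientation: [[-1.0, -0.003, 0.001], [-0.003, 1.0, -0.001], [-0.001, -0.001, -1.0]]
ft_force: [0.6, 0.3, -0.6]
width: 0.706
finger_force: 65.3
```

tcp_steps([
  {},
  {},
  {},
  {"pos": [0, 0, -2]},
  {"pos": [0, 0, -5]},
  {"pos": [0, 0, -8]},
  {"pos": [0, 0, -9]},
  {"pos": [0, 0, -9]},
  {"pos": [0, -3, -8]},
  {"pos": [-0.6, -6, -5]},
  {"pos": [-0.6, -8, -4]},
  {"pos": [-0.6, -9, -2]},
], finger_gap=1.0)

```text
time_s: 27.15
position: [509.9, -96.3, 297.2]
orientation: [[-1.0, -0.006, 0.004], [-0.006, 1.0, -0.001], [-0.004, -0.001, -1.0]]
ft_force: [1.2, -0.1, -0.3]
width: 1.004
finger_force: 0.0
```

tcp_steps([
  {"pos": [-0.6, -9, 0]},
  {"pos": [-0.6, -9, 0]},
  {"pos": [0, -9, 0]},
  {"pos": [0, -8, 0]},
  {"pos": [0, -6, 0]},
  {"pos": [0, -4, 0]},
  {"pos": [0, -1.6, 0]},
  {},
  {},
])

```text
time_s: 28.05
position: [515.7, -327.7, 294.3]
orientation: [[-1.0, -0.004, -0.001], [-0.004, 1.0, -0.0], [0.001, -0.0, -1.0]]
ft_force: [0.7, 0.1, -0.3]
width: 1.003
finger_force: 0.0
```

```bash
python3 shot.py j3
```

Create f.py:
```python
import sys,pickle; from h import *
n=sys.argv[1]; im=cv2.imread(f'pics/{n}.png');ci=pickle.load(open(f'pics/{n}.pkl','rb')); g=cv2.medianBlur(cv2.cvtColor(im,cv2.COLOR_BGR2GRAY),5)
for t in (45,50,55,60,65):
    k,l,st,c=cv2.connectedComponentsWithStats((g<t).astype(np.uint8))
    for i in range(1,k):
        if st[i][4]>700 and st[i][1]<230 and st[i][4]<4000: print(t,c[i].round().tolist(),st[i].tolist(),onplane(ci,c[i],45).round(1).tolist())
```

```bash
python3 f.py j3
```

```text
j3 [ 515.8 -327.4  294.4] 28.1
45 [498.0, 16.0] [483, 0, 29, 33, 875] [344.7, -34.3, 45.0]
45 [497.0, 201.0] [479, 179, 33, 43, 1125] [586.1, 28.4, 45.0]
50 [498.0, 17.0] [483, 0, 29, 33, 886] [344.9, -34.3, 45.0]
50 [206.0, 191.0] [172, 165, 60, 43, 1240] [572.8, -402.0, 45.0]
50 [497.0, 201.0] [479, 179, 33, 43, 1130] [586.0, 28.4, 45.0]
55 [498.0, 17.0] [483, 0, 29, 33, 889] [344.9, -34.4, 45.0]
55 [468.0, 91.0] [434, 78, 63, 27, 996] [432.0, -52.0, 45.0]
55 [203.0, 191.0] [134, 165, 135, 44, 1948] [573.0, -405.7, 45.0]
55 [497.0, 201.0] [479, 179, 33, 43, 1135] [585.9, 28.3, 45.0]
60 [498.0, 17.0] [483, 0, 29, 33, 889] [344.9, -34.4, 45.0]
60 [468.0, 91.0] [434, 77, 63, 28, 1020] [432.0, -51.8, 45.0]
60 [201.0, 116.0] [178, 93, 47, 47, 1718] [466.7, -402.8, 45.0]
60 [203.0, 192.0] [132, 165, 138, 44, 2060] [573.9, -406.6, 45.0]
60 [497.0, 201.0] [479, 174, 33, 49, 1164] [585.6, 28.3, 45.0]
65 [498.0, 17.0] [482, 0, 30, 33, 893] [344.9, -34.5, 45.0]
65 [468.0, 91.0] [434, 77, 63, 28, 1048] [432.0, -52.1, 45.0]
65 [201.0, 116.0] [178, 93, 47, 47, 1743] [466.5, -402.9, 45.0]
65 [203.0, 192.0] [132, 165, 139, 46, 2121] [574.5, -406.3, 45.0]
65 [497.0, 200.0] [479, 174, 33, 49, 1183] [585.6, 28.2, 45.0]
```

View pics/j3.png

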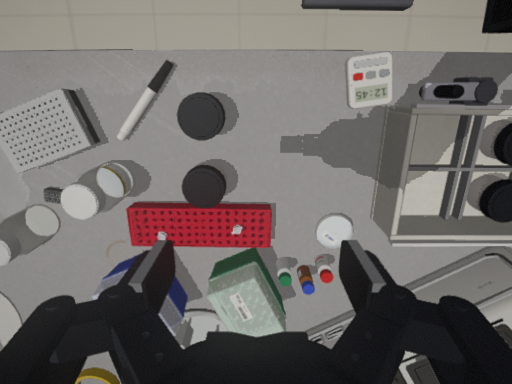

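j3: jar D at (201,116), jar B at (204,186), both unmoved; jars sit in both left cells at (510,143) and (497,201). Taking B to cell 1.

tcp_steps([
  {"pos": [-2, -3, 4]},
  {"pos": [-3.2, -5, 6]},
  {"pos": [-3, -5, 6]},
  {"pos": [-2, -2, 6]},
  {"pos": [0, 0, 8]},
  {"pos": [0, 0, 7]},
  {"pos": [0, 0, 6]},
  {"pos": [0, 0, 5]},
  {"pos": [0, 0, 3.6]},
  {"pos": [0, 0, 2.4]},
  {},
  {},
], finger_gap=1.0)

```text
time_s: 29.3
position: [567.0, -403.4, 24.8]
orientation: [[-1.0, -0.004, -0.001], [-0.004, 1.0, -0.001], [0.001, -0.001, -1.0]]
ft_force: [-0.1, -0.4, 0.4]
width: 1.002
finger_force: 0.0
```

tcp_steps([
  {},
  {},
  {},
  {},
  {},
  {},
], finger_gap=0.0)

```text
time_s: 29.9
position: [567.8, -404.7, 26.1]
orientation: [[-1.0, -0.003, 0.002], [-0.003, 1.0, -0.003], [-0.002, -0.003, -1.0]]
ft_force: [0.6, -0.4, 5.8]
width: 0.705
finger_force: 65.8
```

tcp_steps([
  {"pos": [0, 0, -2]},
  {"pos": [0, 0, -5]},
  {"pos": [0, 0, -8]},
  {"pos": [0, 0, -9]},
  {"pos": [0, 2, -8]},
  {"pos": [-0.6, 6, -5]},
  {"pos": [-0.6, 9, -2]},
  {"pos": [-0.8, 9, 0]},
  {"pos": [-0.8, 9, 0]},
  {"pos": [-0.8, 9, 0]},
  {"pos": [0, 9, 0]},
  {"pos": [0, 8, 0]},
])

```text
time_s: 31.1
position: [583.1, -96.2, 219.0]
orientation: [[-1.0, -0.004, -0.002], [-0.004, 1.0, -0.0], [0.002, -0.0, -1.0]]
ft_force: [0.3, -0.4, -1.3]
width: 0.7
finger_force: 65.3
```

tcp_steps([
  {"pos": [0, 5, 0]},
  {"pos": [0, 1.4, 0]},
  {},
  {},
  {},
])

```text
time_s: 31.6
position: [583.7, -67.9, 218.7]
orientation: [[-1.0, -0.001, -0.001], [-0.001, 1.0, -0.001], [0.001, -0.001, -1.0]]
ft_force: [-0.1, 0.2, -2.8]
width: 0.703
finger_force: 65.3
```

Converted, 40 mm is 8, 30 mm is 6.

tcp_steps([
  {"pos": [-0.2, 0.3, 3]},
  {"pos": [0, 0, 6]},
  {"pos": [0, 0, 8]},
  {"pos": [0, 0, 8]},
  {"pos": [0, 0, 5.6]},
  {"pos": [0, 0, 3]},
  {"pos": [0, 0, 1.8]},
  {"pos": [0, 0, 1]},
  {"pos": [0, 0, 0.4]},
  {},
  {},
])

```text
time_s: 32.7
position: [585.3, -65.4, 35.7]
orientation: [[-1.0, -0.003, 0.001], [-0.003, 1.0, -0.001], [-0.001, -0.001, -1.0]]
ft_force: [0.3, -0.4, -1.9]
width: 0.707
finger_force: 65.3
```

tcp_steps([
  {},
  {},
  {},
  {"pos": [0, 0, -2]},
  {"pos": [0, 0, -5]},
  {"pos": [0, 0, -8]},
  {"pos": [0, 0, -9]},
  {"pos": [0, 0, -9]},
  {"pos": [0, -3, -8]},
  {"pos": [1.6, -6, -5]},
  {"pos": [2, -8, -4]},
  {"pos": [2, -9, -2]},
], finger_gap=1.0)

```text
time_s: 33.9
position: [557.7, -195.8, 298.5]
orientation: [[-1.0, -0.005, 0.003], [-0.005, 1.0, -0.003], [-0.003, -0.003, -1.0]]
ft_force: [0.8, 0.3, -0.1]
width: 0.998
finger_force: 0.0
```

tcp_steps([
  {"pos": [2, -8, 0]},
  {"pos": [2, -7, 0]},
  {"pos": [2, -4, 0]},
  {"pos": [1, -2, 0]},
  {"pos": [1, 0, 0]},
  {},
  {},
])

```text
time_s: 34.6
position: [517.8, -298.9, 295.3]
orientation: [[-1.0, -0.005, -0.001], [-0.005, 1.0, -0.0], [0.001, -0.0, -1.0]]
ft_force: [-0.4, -0.3, -0.3]
width: 0.998
finger_force: 0.0
```

```bash
python3 shot.py j4; python3 f.py j4 | grep -E '^(45|60)'
```

```text
j4 [ 517.9 -298.9  295.2] 34.65
45 [494.0, 16.0] [475, 0, 37, 32, 1107] [345.9, -10.1, 45.0]
45 [495.0, 142.0] [474, 119, 38, 47, 1465] [501.0, 30.3, 45.0]
45 [418.0, 199.0] [395, 178, 48, 43, 1563] [585.4, -62.1, 45.0]
45 [485.0, 199.0] [460, 178, 50, 43, 1605] [585.2, 37.7, 45.0]
60 [494.0, 16.0] [475, 0, 37, 32, 1115] [345.9, -10.2, 45.0]
60 [180.0, 114.0] [156, 92, 48, 46, 1746] [466.7, -402.7, 45.0]
60 [495.0, 142.0] [473, 115, 39, 51, 1525] [500.8, 30.2, 45.0]
60 [420.0, 197.0] [394, 170, 55, 51, 1782] [583.5, -59.5, 45.0]
60 [485.0, 198.0] [460, 171, 50, 50, 1715] [584.0, 37.8, 45.0]
```

View pics/j4.png

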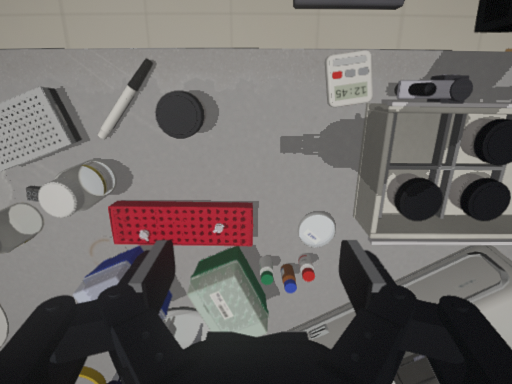

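j4: three jars stand upright in cells at (495,142), (418,199), (485,199). The last jar is at (180,114), unmoved. Taking it to cell 0.

Converted, -32 mm is -6.4, 18 mm is 3.6.

tcp_steps([
  {"pos": [2, -4, 4]},
  {"pos": [3.2, -6.4, 6]},
  {"pos": [3, -6.4, 6]},
  {"pos": [2, -4, 6]},
  {"pos": [0, 0, 8]},
  {"pos": [0, 0, 7]},
  {"pos": [0, 0, 6]},
  {"pos": [0, 0, 5]},
  {"pos": [0, 0, 3.6]},
  {"pos": [0, 0, 2.4]},
  {},
  {},
], finger_gap=1.0)

```text
time_s: 35.85
position: [467.1, -404.4, 25.7]
orientation: [[-1.0, -0.004, -0.001], [-0.004, 1.0, -0.001], [0.001, -0.001, -1.0]]
ft_force: [0.3, 0.9, -0.1]
width: 1.004
finger_force: 0.0
```

tcp_steps([
  {},
  {},
  {},
  {},
  {},
  {},
], finger_gap=0.0)

```text
time_s: 36.45
position: [467.7, -405.6, 26.9]
orientation: [[-1.0, -0.003, 0.001], [-0.003, 1.0, -0.003], [-0.001, -0.003, -1.0]]
ft_force: [0.6, 0.4, 5.7]
width: 0.705
finger_force: 65.3
```

tcp_steps([
  {"pos": [0, 0, -2]},
  {"pos": [0, 0, -5]},
  {"pos": [0, 0, -8]},
  {"pos": [0, 0, -9]},
  {"pos": [0, 2, -8]},
  {"pos": [-0.8, 6, -5]},
  {"pos": [-1.2, 9, -2]},
  {"pos": [-1.2, 9, 0]},
  {"pos": [-1.2, 9, 0]},
  {"pos": [-1.2, 9, 0]},
  {"pos": [-0.8, 9, 0]},
  {"pos": [0, 8, 0]},
])

```text
time_s: 37.65
position: [497.6, -97.2, 220.3]
orientation: [[-1.0, -0.004, -0.001], [-0.004, 1.0, -0.0], [0.001, -0.0, -1.0]]
ft_force: [0.8, -0.2, -1.5]
width: 0.709
finger_force: 65.1
```

tcp_steps([
  {"pos": [0, 5, 0]},
  {"pos": [0, 1.4, 0]},
  {},
  {},
  {},
])

```text
time_s: 38.15
position: [497.8, -68.6, 219.8]
orientation: [[-1.0, -0.001, -0.001], [-0.001, 1.0, -0.001], [0.001, -0.001, -1.0]]
ft_force: [0.4, 0.8, -1.1]
width: 0.704
finger_force: 65.2
```

tcp_steps([
  {"pos": [-0.3, 0.5, 3]},
  {"pos": [0, 0, 6]},
  {"pos": [0, 0, 8]},
  {"pos": [0, 0, 8]},
  {"pos": [0, 0, 5.6]},
  {"pos": [0, 0, 3]},
  {"pos": [0, 0, 1.8]},
  {"pos": [0, 0, 1]},
  {"pos": [0, 0, 0.4]},
  {},
  {},
])

```text
time_s: 39.25
position: [499.8, -65.2, 36.7]
orientation: [[-1.0, -0.003, 0.001], [-0.003, 1.0, -0.001], [-0.001, -0.001, -1.0]]
ft_force: [0.1, -0.3, -0.3]
width: 0.707
finger_force: 65.2
```

tcp_steps([
  {},
  {},
  {},
  {"pos": [0, 0, -2]},
  {"pos": [0, 0, -5]},
  {"pos": [0, 0, -8]},
  {"pos": [0, 0, -9]},
  {"pos": [0, 0, -9]},
  {"pos": [0, 0, -8]},
  {"pos": [0, 0, -7]},
  {"pos": [0, 0, -4]},
  {"pos": [0, 0, -2]},
], finger_gap=1.0)

```text
time_s: 40.45
position: [500.1, -64.9, 309.0]
orientation: [[-1.0, -0.003, 0.003], [-0.003, 1.0, -0.002], [-0.003, -0.002, -1.0]]
ft_force: [1.1, 0.2, -0.3]
width: 1.002
finger_force: 0.0
```

tcp_steps([
  {"pos": [0, 2, 0]},
  {"pos": [0, 3, 0]},
  {"pos": [0, 2, 0]},
  {},
  {},
  {},
])

```text
time_s: 41.05
position: [498.9, -29.7, 305.3]
orientation: [[-1.0, -0.003, -0.002], [-0.003, 1.0, -0.001], [0.002, -0.001, -1.0]]
ft_force: [-0.4, -1.0, 0.5]
width: 1.0
finger_force: 0.0
```

```bash
python3 shot.py j5; python3 f.py j5 | grep -E '^(45|60)'
```

```text
j5 [499.  -29.9 305.4] 41.1
45 [442.0, 18.0] [399, 0, 89, 38, 3052] [328.0, 200.7, 45.0]
45 [305.0, 152.0] [281, 138, 44, 29, 924] [499.6, 37.1, 45.0]
45 [302.0, 211.0] [281, 188, 39, 41, 761] [591.8, 38.8, 45.0]
60 [444.0, 20.0] [399, 0, 90, 85, 3301] [331.0, 203.7, 45.0]
60 [502.0, 37.0] [489, 0, 23, 77, 1157] [348.7, 283.2, 45.0]
60 [232.0, 152.0] [209, 130, 45, 45, 1521] [501.0, -66.3, 45.0]
60 [303.0, 152.0] [281, 131, 45, 44, 1564] [500.6, 34.6, 45.0]
60 [233.0, 208.0] [212, 188, 42, 41, 1361] [586.3, -66.9, 45.0]
60 [300.0, 208.0] [279, 188, 42, 41, 1373] [585.9, 34.5, 45.0]
```

View pics/j5.png

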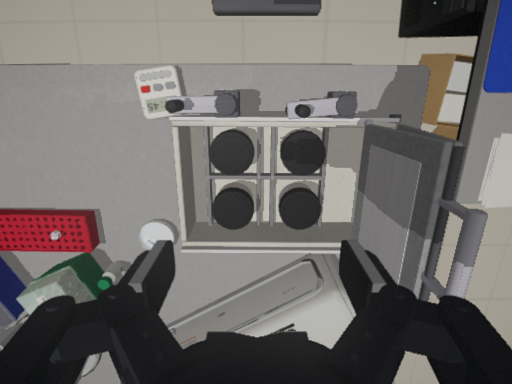

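j5: all four jars stand in the cells at (232,152), (303,152), (233,208), (300,208), and the bar is at (460,260). Regripping the bar to fold the cover down.

Converted, 35 mm is 7, -5 mm is -1.

tcp_steps([
  {"pos": [-1, 4, -1]},
  {"pos": [-2, 7, 0]},
  {"pos": [-2, 8, 0]},
  {"pos": [-2, 7, 0]},
  {"pos": [-1.8, 4, 0]},
  {"pos": [0, 2, 0]},
  {},
  {},
], finger_gap=0.5)

```text
time_s: 41.9
position: [542.4, 129.5, 310.6]
orientation: [[-1.0, -0.002, -0.002], [-0.002, 1.0, -0.001], [0.002, -0.001, -1.0]]
ft_force: [-0.3, -0.3, -0.3]
width: 0.502
finger_force: 0.0
```

tcp_steps([
  {"pos": [0, 0, 3]},
  {"pos": [0, 0, 4]},
  {"pos": [0, 0, 3.6]},
  {"pos": [0, 0, 2]},
  {},
  {},
])

```text
time_s: 42.5
position: [542.6, 129.8, 248.3]
orientation: [[-1.0, -0.002, -0.001], [-0.002, 1.0, -0.001], [0.001, -0.001, -1.0]]
ft_force: [0.5, -0.2, 0.2]
width: 0.501
finger_force: 0.0
```

tcp_steps([
  {},
  {},
  {},
  {},
  {},
], finger_gap=0.0)

```text
time_s: 43.0
position: [543.2, 129.8, 248.8]
orientation: [[-1.0, -0.003, 0.001], [-0.003, 1.0, -0.002], [-0.001, -0.002, -1.0]]
ft_force: [-0.3, -2.5, 5.5]
width: 0.139
finger_force: 58.7
```

tcp_steps([
  {"pos": [0, -1.2, 0.2]},
  {"pos": [0, -1.6, 0.3]},
  {"pos": [0, -2.76, 0.76]},
  {"pos": [0, -2.66, 1.04]},
  {"pos": [0, -2.56, 1.3]},
  {"pos": [0, -2.4, 1.54]},
  {"pos": [0, -2.24, 1.78]},
  {"pos": [0, -2.04, 1.98]},
  {"pos": [0, -1.84, 2.2]},
  {},
  {},
])

```text
time_s: 44.1
position: [542.9, 32.0, 191.8]
orientation: [[-1.0, -0.002, -0.001], [-0.002, 1.0, -0.004], [0.001, -0.004, -1.0]]
ft_force: [-0.0, -6.3, 1.2]
width: 0.14
finger_force: 58.6
```

tcp_steps([
  {"pos": [0, -1.5, 2.3]},
  {"pos": [0, -1.38, 2.5]},
  {"pos": [0, -1.1, 2.64]},
  {"pos": [0, -0.86, 2.72]},
  {"pos": [0, -0.56, 2.8]},
  {"pos": [0, -0.28, 2.86]},
  {"pos": [0, -0.04, 1.6]},
  {"pos": [0, 0, 0.6]},
  {},
  {},
])

```text
time_s: 45.1
position: [543.3, 4.1, 106.2]
orientation: [[-1.0, -0.003, 0.002], [-0.003, 1.0, -0.004], [-0.002, -0.004, -1.0]]
ft_force: [-9.4, -4.8, 27.5]
width: 0.14
finger_force: 61.6
```

Cover is down: TCP dropped 142.6 mm, matching the flat geometry. I'll release and check the post positions from j5.

tcp_steps([
  {},
  {},
  {},
  {"pos": [0, 0, -2]},
  {"pos": [0, 0, -5]},
  {"pos": [0, 0, -5]},
  {"pos": [4, 0.6, -4]},
  {"pos": [6, 1, 0]},
  {"pos": [6, 1, 0]},
  {"pos": [4, 0.8, 0]},
  {"pos": [1.2, 0, 0]},
  {},
], finger_gap=0.5)

```text
time_s: 46.3
position: [436.7, 22.0, 182.6]
orientation: [[-1.0, -0.003, -0.001], [-0.003, 1.0, -0.001], [0.001, -0.001, -1.0]]
ft_force: [0.5, -0.5, 0.6]
width: 0.5
finger_force: 0.0
```

```bash
python3 shot.py p1
```

Run:
```python
from h import *
import pickle
c=pickle.load(open('pics/j5.pkl','rb'))
print([onplane(c,p,132).round(1) for p in ((302,111),(173,106))])
```

```text
p1 [437.7  21.8 182.6] 46.35
[array([437.8,  17.3, 132. ]), array([ 433.1, -120.1,  132. ])]
```

View pics/p1.png

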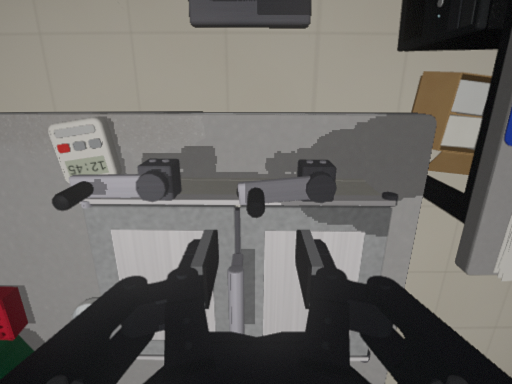

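p1: the cover lies flat with the bar at (237,290). Left post top is at (257,207), centred between the fingers; right post is at (74,195). I'll grip the left post and swing it.

Converted, 2 mm is 0.4, 20 mm is 4.

tcp_steps([
  {"pos": [0, 0.4, 2]},
  {"pos": [0, 0, 4]},
  {"pos": [0, 0, 4]},
  {"pos": [0, 0, 3]},
  {"pos": [0, 0, 1.8]},
  {"pos": [0, 0, 0.8]},
  {},
  {},
])

```text
time_s: 47.15
position: [437.4, 23.8, 104.7]
orientation: [[-1.0, -0.003, -0.0], [-0.003, 1.0, -0.001], [0.0, -0.001, -1.0]]
ft_force: [-0.6, 0.8, 0.6]
width: 0.498
finger_force: 0.0
```

tcp_steps([
  {},
  {},
  {},
  {},
  {},
], finger_gap=0.0)

```text
time_s: 47.65
position: [437.9, 21.1, 105.2]
orientation: [[-1.0, -0.002, 0.001], [-0.002, 1.0, -0.007], [-0.001, -0.007, -1.0]]
ft_force: [0.2, -8.7, 1.6]
width: 0.14
finger_force: 58.4
```

Converted, 10.8 mm is 2.16, -10.3 mm is -2.06.

tcp_steps([
  {"pos": [-2.06, 0.44, 0]},
  {"pos": [-2.02, 0.84, 0]},
  {"pos": [-1.8, 1.24, 0]},
  {"pos": [-1.54, 1.58, 0]},
  {"pos": [-1.18, 1.86, 0]},
  {"pos": [-0.8, 2.04, 0]},
  {"pos": [-0.38, 2.16, 0]},
  {"pos": [0, 0.8, 0]},
  {},
  {},
  {},
])

```text
time_s: 48.75
position: [495.1, 77.3, 106.4]
orientation: [[-1.0, -0.002, 0.016], [-0.003, 1.0, -0.004], [-0.016, -0.004, -1.0]]
ft_force: [19.4, -4.5, -12.9]
width: 0.138
finger_force: 58.5
```

tcp_steps([
  {},
  {},
  {},
  {"pos": [0, 0, -2]},
  {"pos": [0, 0, -5]},
  {"pos": [0, 0, -5]},
  {"pos": [1, -6, -3]},
  {"pos": [2, -8, 0]},
  {"pos": [3, -9, 0]},
  {"pos": [3, -9, 0]},
  {"pos": [2, -7, 0]},
  {"pos": [0.6, -1, 0]},
], finger_gap=0.5)

```text
time_s: 49.95
position: [427.3, -124.3, 180.2]
orientation: [[-1.0, 0.002, -0.001], [0.002, 1.0, -0.002], [0.001, -0.002, -1.0]]
ft_force: [-0.1, -0.6, 1.0]
width: 0.5
finger_force: 0.0
```

tcp_steps([
  {},
  {},
  {},
])

```text
time_s: 50.25
position: [428.5, -120.1, 179.5]
orientation: [[-1.0, -0.005, -0.001], [-0.005, 1.0, -0.0], [0.001, -0.0, -1.0]]
ft_force: [-0.3, 1.0, 0.0]
width: 0.5
finger_force: 0.0
```

```bash
python3 shot.py p2; python3 shot.py p2t top
```

```text
p2 [ 428.5 -120.2  179.4] 50.3
p2t [ 428.5 -120.2  179.3] 50.35
```

View pics/p2.png

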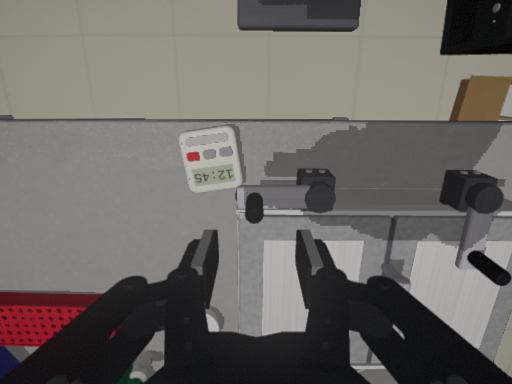

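p2: the left clamp points across the cover, post at (490,267); the right post top is at (254,216), centred between the fingers.

Run:
```python
from h import *
import pickle
c=pickle.load(open('pics/p2.pkl','rb')); d=pickle.load(open('pics/p1.pkl','rb'))
print('R',onplane(c,(254,217),132).round(1),'L was',onplane(d,(257,208),132).round(1),'L now',onplane(c,(500,277),132).round(1),onplane(c,(478,260),96).round(1))
print('pivotL',onplane(c,(487,200),105).round(1),'arm edges z93',[onplane(c,p,94).round(1) for p in ((467,215),(458,267),(488,215),(480,255))])
```

```text
R [ 433.9 -123.1  132. ] L was [436.4  21.1 132. ] L now [485.   71.8 132. ] [492.6  82.4  96. ]
pivotL [430.2  67.3 105. ] arm edges z93 [array([448.5,  62.7,  94. ]), array([501.3,  67. ,  94. ]), array([448.4,  81.5,  94. ]), array([488.5,  84.7,  94. ])]
```

tcp_steps([
  {"pos": [-1, -0.4, 2]},
  {"pos": [0, 0, 4]},
  {"pos": [0, 0, 4]},
  {"pos": [0, 0, 2.6]},
  {"pos": [0, 0, 1.6]},
  {"pos": [0, 0, 0.6]},
  {},
  {},
])

```text
time_s: 51.15
position: [433.7, -123.5, 105.8]
orientation: [[-1.0, -0.003, -0.0], [-0.003, 1.0, -0.001], [0.0, -0.001, -1.0]]
ft_force: [0.3, 0.5, 0.9]
width: 0.497
finger_force: 0.0
```

tcp_steps([
  {},
  {},
  {},
  {},
  {},
], finger_gap=0.0)

```text
time_s: 51.65
position: [433.6, -122.4, 106.0]
orientation: [[-1.0, -0.004, 0.001], [-0.004, 1.0, 0.002], [-0.001, 0.002, -1.0]]
ft_force: [0.3, 5.1, 4.4]
width: 0.138
finger_force: 58.6
```

tcp_steps([
  {"pos": [-2, 0.3, 0]},
  {"pos": [-2.06, 0.66, 0]},
  {"pos": [-1.94, 1, 0]},
  {"pos": [-1.74, 1.4, 0]},
  {"pos": [-1.4, 1.66, 0]},
  {"pos": [-1, 1.9, 0]},
  {"pos": [-0.5, 2.1, 0]},
  {"pos": [0, 1.8, 0]},
  {},
  {},
])

```text
time_s: 52.65
position: [495.4, -71.2, 107.1]
orientation: [[-1.0, -0.004, 0.015], [-0.004, 1.0, -0.005], [-0.015, -0.005, -1.0]]
ft_force: [17.1, -3.6, -11.5]
width: 0.141
finger_force: 59.2
```

tcp_steps([
  {"pos": [0, 0.6, 0]},
  {},
  {},
])

```text
time_s: 52.95
position: [495.8, -68.6, 107.3]
orientation: [[-1.0, -0.004, 0.016], [-0.004, 1.0, -0.005], [-0.016, -0.005, -1.0]]
ft_force: [18.8, -5.3, -10.8]
width: 0.145
finger_force: 58.7
```

tcp_steps([
  {},
  {},
  {},
  {"pos": [0, 0, -2]},
  {"pos": [0, 0, -5]},
  {"pos": [0, 0, -8]},
  {"pos": [0, 0, -8]},
  {"pos": [0, 0, -8]},
  {"pos": [0, 3, -4]},
  {"pos": [0, 6, 0]},
  {"pos": [0, 2, 0]},
  {},
], finger_gap=0.5)

```text
time_s: 54.15
position: [485.7, -10.0, 280.4]
orientation: [[-1.0, -0.005, -0.002], [-0.005, 1.0, -0.001], [0.002, -0.001, -1.0]]
ft_force: [0.0, -0.1, -0.4]
width: 0.498
finger_force: 0.0
```

tcp_steps([
  {},
  {},
  {},
])

```text
time_s: 54.45
position: [485.9, -11.7, 279.7]
orientation: [[-1.0, -0.002, -0.002], [-0.002, 1.0, -0.001], [0.002, -0.001, -1.0]]
ft_force: [-0.7, -0.3, -0.5]
width: 0.503
finger_force: 0.0
```

```bash
python3 shot.py z1
```

```text
z1 [486.  -11.6 279.8] 54.5
```

View pics/z1.png

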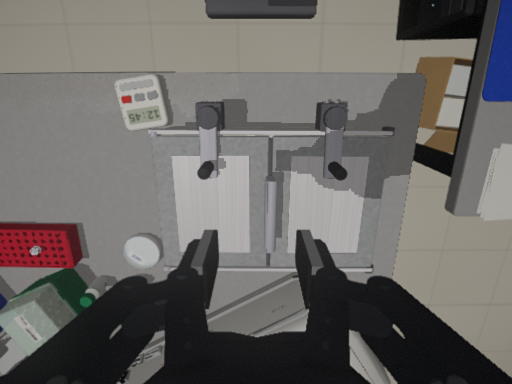

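z1: the cover is flat, both clamps point straight across it with posts at (206,170) and (337,170), and the bystanders are undisturbed. Handing in.

```bash
python3 -c "
from rig import robot
print(robot.job_done())"
```

```text
the job is handed in; nothing more can be done
None
```

I handed the job in at about 55 s: all four jars are in their own cells, the cover is flat and both clamps are across it, as the last camera view showed; the hand-in call returned no verdict.

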